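# Clear the dish dispenser's landing and dispense one dish

## Robot

A 7-joint arm with a two-finger parallel gripper is mounted at the origin on the work surface. World frame = base frame: x ahead of the robot, y to its left, z up, the work surface at z = 0. Lengths are in m, angles in rad, forces in N, time in s.
With the tool pointing down it reaches from about 0.4 to 0.85 m from the base axis. Payload 4.5 kg.
Tool frame: the origin (TCP) lies between the finger pads; the fingertips stand 11 mm ahead of it and the grasp point (between the pads) lies 8 mm behind it (r.tip_reach is the distance from the TCP to the fingertips, in m); x points along the fingers, y is the direction in which the jaws open and shut, and the axes are right-handed (so a half turn about x gives the same grasp; the last joint's range is limited). The gripper opens to 88 mm and grips with 3 to 60 N. Pads are 18 mm wide; open, the fingers measure 123 mm over their backs; the gripper's body (75 mm by 187 mm) begins 45 mm behind the grasp point.
Start: joints at [-1.264, 0.689, -0.195, 1.565, 0.157, 0.902, -0.215], TCP at [0.168, 0.602, 0.25] pointing down, gripper open.
Joint ranges: [-3.01, 3.01], [-0.46, 2.08], [-1.47, 1.51], [0.13, 2.56], [-1, 4.14], [0.04, 2.09], [-2.66, 2.66]. Speed limits (rad/s): [2.57, 2.57, 3.14, 3.14, 3.14, 3.14, 3.14].

## Interface

Orientations are given as a unit quaternion [x, y, z, w].
In Python, from plant import r gives the robot as it stands.
- The arm moves only by the tool drive_tool, never from a script. Its argument "deltas" is a list of rows, each a list of 3 entries, a list of its own where there are three numbers: the turn, a rotation vector about the tool's x, y, z in degrees, then the shift along the tool's x, y, z in cm, then the finger opening in cm, from 0 to 8.81. A call has 1 to 12 rows; each row shifts and turns the commanded pose from where the row before left it, along the tool's axes as they then stand; what a row does not reach is not made up. A row lasts 1/12 s, in which the tool goes at most 41.7 mm and 7.16 degrees, less where a joint would pass 70% of its speed; a pose out of reach is approached as far as the arm can. A call is refused whole if a number of a shift passes 4.17 or a number of a turn 7.16, either way. A call with a gripper value outside its range is refused whole. The fingers move at their own pace and stop on an object; "force" is the grip in N (left out, the last holds). Time passes only in rows, so rows that do not move let the fingers close. It gives the time, the measured TCP pose, the force and the opening at its end, in the units of the state.
- r.get_state(): the state, without advancing time (a new reading comes with each control period).
- r.snapshot(name): name is "side" or "top"; returns a dict with "color" (480x640x3 uint8, red, green, blue), "fov_y" (degrees; the focal length in pixels is half the picture's height over the tangent of half this angle, whatever the lens; pixels are square), "cx", "cy" (the principal point, pixels), "k1" (the pictures are not rectified: a ray, as slopes to the right and down, at radius r is drawn at 1 + k1 r^2 times it, then the intrinsics apply), "extrinsics" (4x4, takes a point from world to camera coordinates). Camera axes: x right, y up, looking along -z (the intrinsics and any distortion apply to the point x, -y, -z); pixel columns grow to the right and rows downward; lengths in m; the calibration is good to about 2 mm. A picture is of the moment at which its call begins. There is no depth.
- r.finish_job(): hands the job in, once; it reports no verdict.
The state is a dict: "clock": time; "q": joint angles; "qd": joint speeds; "joint_torque": joint torques, N m; "tool_pos": TCP position; "eef_rot": TCP orientation; "contact_force": force on the tool from outside, world axes, zero at the start; "moment": the same for the moment, N m; "opening": opening from 0.0 (shut) to 1.0 (fully open).
Only numpy, scipy, OpenCV 4.12 (cv2) and the standard library are available. Lean on these libraries where they do the work, as an engineer would, in place of code of your own. Each camera call takes 0.05 s, during which the arm holds its last target. There are 200 camera calls.

## Task

Either the foil-capped jar or the square steel canister has been left standing on the low landing of the dish dispenser: take it off and set it down upright on the perforated tray with the other one, without dropping it. Then push the dispenser's sprung slide all the way in once, to its stop, and let it spring fully back out, so that one dish lies flat on the landing and the others stay in the magazine. Do not touch the dishes with the gripper, and leave everything else standing where it is.

Things in the scene. Friction and masses are not known exactly. Their poses are not given: they have to be found in the camera images.
- dispenser: Dish dispenser, fixed. Base plate 285 x 100 mm. Origin: on the bench under the magazine's centre; x = the way the slide is pushed and dishes come out. Clear magazine 72 x 71 mm, 78 mm high, with three dishes on a bed 14 mm high, exit slot at +x. Landing: low open tray, x 38 to 129 mm, inner width 63 mm, floor 4 mm high, rim 14 mm high.
- landing (a point): Centre of the landing's floor, 4 mm above the bench, 85 mm along x from the dispenser's origin.
- slide (a joint): Travel of the sprung slide along the dispenser's x, m: 0 = out (rest), 0.072 = fully in, at its stop. A spring resists with about 3 N at rest, 9 N fully in, and brings it back out when let go; friction and damping add about 2 N at 0.1 m/s. It pushes out the lowest dish, which drops clear only at the full stroke.
- handle (a point): Middle of the push face (the side away from the magazine) of the slide's black upright handle plate; moves with it. Plate 10 mm thick along x, 50 mm wide, 14 to 78 mm above the bench. This point: 55 mm above the bench, at x = -0.144 in the dispenser's frame at rest, -0.072 fully in. Push it towards the dispenser's +x.
- dish0: Lowest dish of the stack: round flat culture dish, 60 mm across, 16 mm high, 35 g. Origin: centre of its underside.
- dish1: Second dish of the stack, same make. Origin: centre of its underside.
- dish2: Third dish of the stack, same make. Origin: centre of its underside.
- tray: Perforated steel tray, fixed, 250 x 250 mm outside, 242 mm inside, floor 4 mm high, rim 12 mm high. Origin: on the bench under its centre; x and y along its sides.
- jar: Round foil-capped glass jar, 50 mm across, 85 mm tall, 0.14 to 0.28 kg. Origin: centre of its underside, z up. Stands upright either on the landing or on the tray.
- canister: Plain square steel canister, 42 x 42 mm, 95 mm tall, 0.17 to 0.35 kg. Origin: centre of its underside; x and y square to its sides, z up. Stands upright either on the landing or on the tray, whichever the jar does not.
- flask: Bystander: conical glass flask with a foil cap, foot 64 mm across, 95 mm tall, stands on the tray. Origin: centre of its underside.
- lidjar: Bystander: low glass jar with a steel lid, 56 mm across, 60 mm tall, stands on the tray. Origin: centre of its underside.
- bottle: Bystander: amber bottle 50 mm across, 95 mm tall, on the bench beside the slide. Origin: centre of its underside.
- packet: Bystander: flat foil-wrapped instrument box 120 (x) x 30 (y) x 18 mm, lying on the bench beside the dispenser. Origin: centre of its underside.
- beaker: Bystander: small open glass beaker, 40 mm across, 45 mm tall, on the bench beside the slide's handle. Origin: centre of its underside.
- timer: Bystander: bench timer, white box 50 (x) x 75 (y) x 28 mm, on the bench at the back. Origin: centre of its underside.
- weight: Bystander: steel balance weight with a knob, 42 mm across, 62 mm tall, on the bench beside the landing. Origin: centre of its underside.
Things that resemble listed ones, but are neither listed nor needed, are in the scene too. What is shaped like the dish2 but black or yellow is not meant. What is shaped like the canister but green or yellow is not meant.

How it is judged:
By the outcome, as a careful person would: the job done as asked, in the order asked, and still so for the second after the job is handed in, with the robot touching nothing.
It also fails if it takes over 58 s, if anything falls off the work surface, if the arm or the gripper's body presses on something with over 40 N, if the wrist force passes 120 N, or if a joint passes its speed limit or range.

## Working session

There is one attempt and no reset: what is moved stays moved. The work goes in short steps, Python scripts to look and compute and a tool call to move; the robot and the scene stay as the last step left them, time stands still between calls to the robot, and variables do not carry over. Pictures are saved under pics/ and viewed, about 8 in all and at most 12, crops included, and the job is handed in when it is done.

Besides the shell and the picture viewer there is one more tool, called after "Call:" as name(argument=value, ...), one argument or row to a line, values as JSON. drive_tool: Moves the arm, as the interface text tells. Its arguments: {"type":"object","properties":{"deltas":{"type":"array","items":{"type":"array"}},"force":{"type":"number"}},"required":["deltas"]}

```bash
mkdir -p pics; cat > h.py <<'E'
import numpy as np, cv2
from plant import r
from scipy.spatial.transform import Rotation as R
def snap(name,fn):
    s=r.snapshot(name); cv2.imwrite(f'pics/{fn}.png',s['color'][:,:,::-1]); 
    np.savez(f'pics/{fn}.npz',**{k:np.array(v) for k,v in s.items()}); return s
def load(fn): return {k:v for k,v in np.load(f'pics/{fn}.npz').items()}
def KD(s):
    f=240/np.tan(np.radians(float(s['fov_y']))/2)
    return np.array([[f,0,s['cx']],[0,f,s['cy']],[0,0,1]],float),np.array([float(s['k1']),0,0,0])
def proj(s,P):
    K,d=KD(s);E=s['extrinsics'];c=(np.atleast_2d(P)@E[:3,:3].T+E[:3,3])*[1,-1,-1]
    return cv2.projectPoints(c,np.zeros(3),np.zeros(3),K,d)[0][:,0]
def px2w(s,uv,z):
    K,d=KD(s);E=s['extrinsics'];n=cv2.undistortPoints(np.array(uv,float).reshape(-1,1,2),K,d)[:,0]
    D=np.c_[n[:,0],-n[:,1],-np.ones(len(n))]@E[:3,:3]; o=-E[:3,:3].T@E[:3,3]
    return o+D*((np.reshape(z,(-1,1))-o[2])/D[:,2:])
def crop(fn,x0,y0,x1,y1,k,out):
    im=cv2.imread(f'pics/{fn}.png')[y0:y1,x0:x1]; cv2.imwrite(f'pics/{out}.png',cv2.resize(im,None,fx=k,fy=k,interpolation=cv2.INTER_CUBIC))
E
python3 - <<'E'
from h import *
for n in('top','side'):
    s=snap(n,n+'0'); print(n,s['fov_y'],s['cx'],s['cy'],s['k1'],s['extrinsics'].round(3))
print(r.get_state())
E
```

```text
top 48.33168352110524 320.37463729075716 228.73888213256598 -0.05163151025156633 [[ 0.016 -1.     0.004  0.039]
 [ 0.991  0.016  0.134 -0.482]
 [-0.134  0.002  0.991 -1.254]
 [ 0.     0.     0.     1.   ]]
side 56.46438582496476 317.4405390649338 237.73665711293137 -0.03302398534098782 [[ 0.864 -0.503  0.023 -0.382]
 [ 0.304  0.557  0.773 -0.219]
 [-0.402 -0.661  0.634 -0.785]
 [ 0.     0.     0.     1.   ]]
{'clock': 0.1, 'q': array([-1.26419993,  0.68990223, -0.19452799,  1.56620836,  0.15727233,
        0.90248351, -0.2150778 ]), 'qd': array([-0.00095599, -0.00145503,  0.00018771, -0.00297269,  0.00087252,
        0.00152376,  0.00181319]), 'joint_torque': array([-2.80347704e-03, -5.28500676e+01, -1.27146866e+00, -1.53836846e+01,
       -5.25988627e-02,  1.97360707e-03,  5.00209035e-05]), 'tool_pos': array([0.16827614, 0.60136828, 0.24899752]), 'eef_rot': array([ 0.09555134,  0.70058987, -0.09668868,  0.70049631]), 'contact_force': array([0.27113677, 0.37514526, 0.67239239]), 'moment': array([ 0.07706114, -0.02900737, -0.02093561]), 'opening': 0.9979998997726123}
```

View pics/top0.png

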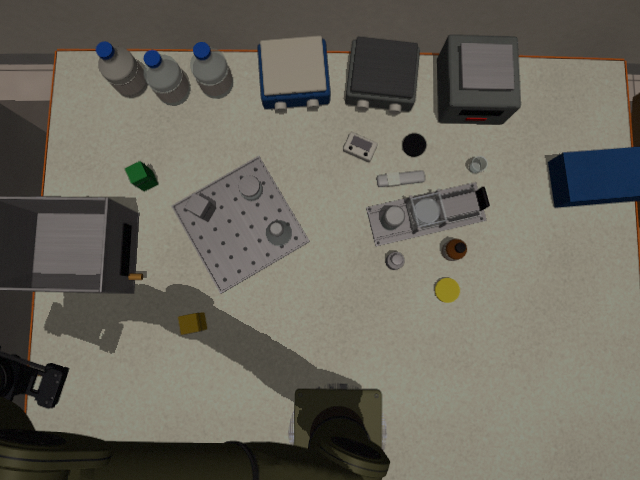

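View pics/side0.png

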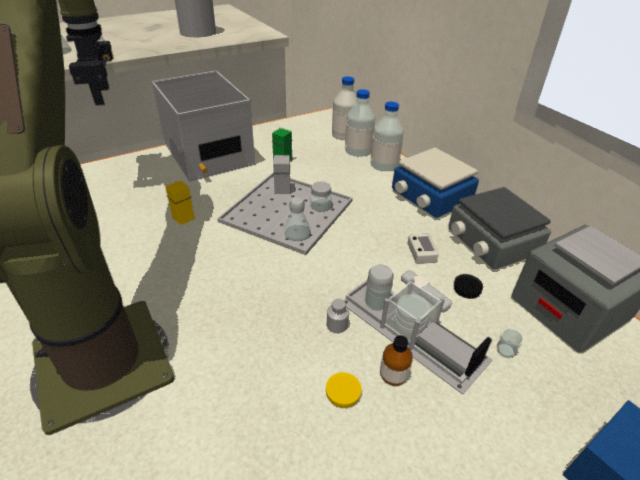

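Top view: the item on the landing is at about (392,217), a tall round thing with a foil top, so the jar. The steel canister is on the tray at (204,207). Things that could be confused with them:
- **Lidded jar:** (250,187), low, on the tray
- **Weight:** (395,260)
- **Flask:** (278,230)
- **Beaker:** (476,164)
- **Canister lookalikes:** green (140,175), yellow (192,323)
- **Dish lookalikes:** black (414,145), yellow (447,290)

The bottle is at (455,250), the packet at (400,179) and the timer at (360,147). I'll check this in one close crop.

```bash
python3 - <<'E'
from h import *
crop('top0',350,130,510,280,5,'c1'); 
crop('top0',160,150,320,300,5,'c2')
E
```

```text
(no output)
```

View pics/c1.png

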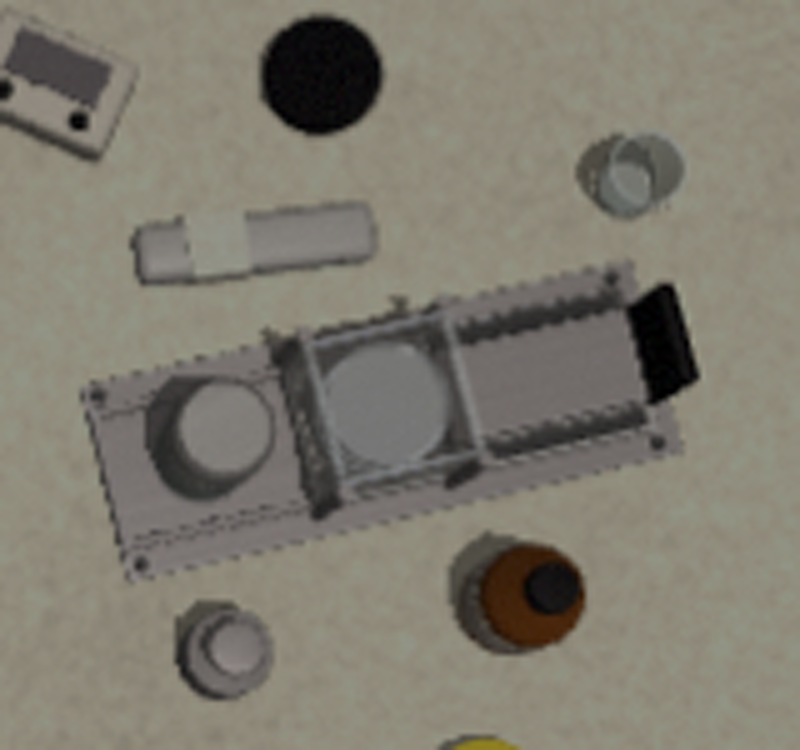

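View pics/c2.png

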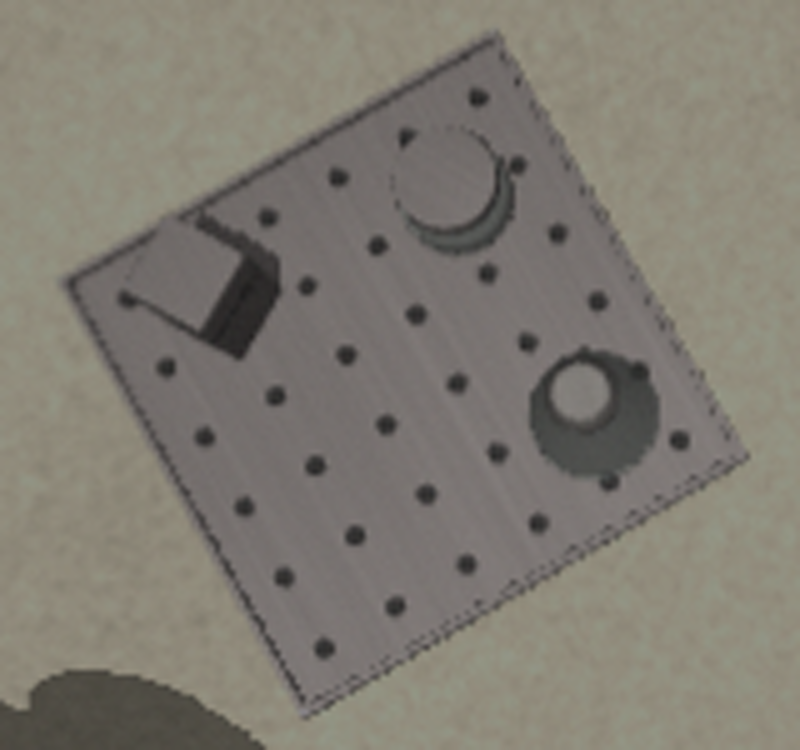

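c1 confirms the tall round jar with a flat foil top on the landing, its top centre near crop (225,428). c2 shows the canister, lidded jar and flask on the tray, with the lower-left part around crop (320,530) free.

```bash
python3 - <<'E'
from h import *
s=load('top0'); S=load('side0')
f=lambda a,o:np.array(a)/5+o
c=px2w(s,f([(82,390),(130,580),(685,450),(630,262)],(350,130)),.004);print('plate',c.round(3))
a=(c[0]+c[1]-c[2]-c[3])/2;L=np.hypot(*a[:2]);u=a[:2]/L;print('len',L,'yaw',np.degrees(np.arctan2(u[1],u[0])))
m=(c[:,:2].mean(0));print('mid',m)
print('jar top',px2w(s,f([(225,428)],(350,130)),.085))
print('jar side top', px2w(S,[(381,271)],.085))
print('dish2 top',px2w(s,f([(385,403)],(350,130)),.062))
print('handle top corners',px2w(s,f([(630,300),(668,283),(698,378),(655,402)],(350,130)),.078).round(3))
print('handle side',px2w(S,[(491,339)],.078))
o=f(np.zeros((1,2)),(160,150))
t=px2w(s,f([(70,282),(498,35),(747,457),(305,715)],(160,150)),.012);print('tray',t.round(3),t.mean(0))
print('free',px2w(s,f([(330,530)],(160,150)),.004))
for n,p,z in(('canister top',(187,273),.095),('lidjar',(447,180),.06),('flask',(581,392),.095)):print(n,px2w(s,f([p],(160,150)),z+.004))
for n,p,z in(('bottle',(555,588),.095),('weight',(238,643),.062),('packet',(255,240),.018),('beaker',(630,175),.02)):print(n,px2w(s,f([p],(350,130)),z))
E
```

```text
plate [[ 0.538 -0.066  0.004]
 [ 0.444 -0.09   0.004]
 [ 0.514 -0.366  0.004]
 [ 0.608 -0.341  0.004]]
len 0.28380746234465865 yaw 104.16251789480206
mid [ 0.52618243 -0.21584098]
jar top [[ 0.50750816 -0.12552158  0.085     ]]
jar side top [[ 0.51179091 -0.11914687  0.085     ]]
dish2 top [[ 0.52451458 -0.20480153  0.062     ]]
handle top corners [[ 0.573 -0.318  0.078]
 [ 0.582 -0.337  0.078]
 [ 0.536 -0.35   0.078]
 [ 0.524 -0.329  0.078]]
handle side [[ 0.58086771 -0.33754609  0.078     ]]
tray [[0.533 0.408 0.012]
 [0.662 0.201 0.012]
 [0.452 0.073 0.012]
 [0.324 0.284 0.012]] [0.49272674 0.24147446 0.012     ]
free [[0.41383896 0.27630959 0.004     ]]
canister top [[0.52336659 0.33031849 0.099     ]]
lidjar [[0.5763083  0.21683986 0.064     ]]
flask [[0.47118179 0.14760102 0.099     ]]
bottle [[ 0.43437844 -0.27532861  0.095     ]]
weight [[ 0.40964648 -0.13464099  0.062     ]]
packet [[ 0.61265386 -0.15028244  0.018     ]]
beaker [[ 0.64880109 -0.33720052  0.02      ]]
```

```bash
cat >> h.py <<'E'
def plan(p,jaw,turnfirst=True):
    """pose wanted: tool x down, jaw axis at 'jaw' deg. Prints turn rotvec (deg, tool) and shifts (cm) in axes after / before the turn."""
    t=r.get_state(); A=R.from_quat(t['eef_rot']).as_matrix(); best=None
    for j in(jaw,jaw+180):
        y=np.array([np.cos(np.radians(j)),np.sin(np.radians(j)),0]);x=np.array([0,0,-1.]);B=np.c_[x,y,np.cross(x,y)]
        v=R.from_matrix(A.T@B).as_rotvec(degrees=True)
        d=np.array(p)-t['tool_pos']
        print('turn',v.round(2),'shift after',(B.T@d*100).round(2),'before',(A.T@d*100).round(2))
    print('clock',t['clock'],'pos',t['tool_pos'].round(4),'axes y',A[:,1].round(3),'z',A[:,2].round(3),'F',t['contact_force'].round(1),'open',t['opening'],'q7',t['q'][6].round(2))
E
python3 - <<'E'
from h import *
s=load('top0'); S=load('side0')
O=np.array([.5240,-.2042]);u=np.array([-.2446,.9696]);v=np.array([-u[1],u[0]])
j=px2w(s,[(395,215.6)],.089)[0,:2];print('jar',j,(j-O)@u,(j-O)@v)
W=lambda x,y,z:np.r_[O+x*u+y*v,z]
print(proj(S,[W(.129,.05,0),W(.085,0,.089),W(-.144,0,.078)]).round(1))
plan([j[0],j[1],.2],14.16)
E
```

```text
jar [ 0.50685923 -0.12495015] 0.08103328778254885 -0.0027648270703746806
[[340.9 304.4]
 [378.4 271.8]
 [484.6 346.9]]
turn [6.021e+01 5.000e-02 8.000e-02] shift after [ 4.9  15.06 78.71] before [  5.   -60.82  52.17]
turn [-1.1979e+02 -9.0000e-02  6.0000e-02] shift after [  4.9  -15.06 -78.71] before [  5.   -60.82  52.17]
clock 0.1 pos [0.1683 0.6014 0.249 ] axes y [ 0.269  0.963 -0.002] z [ 0.963 -0.269  0.   ] F [0.3 0.4 0.7] open 0.9979998997726123 q7 -0.22
```

Call:
drive_tool(
  deltas=[
    [[0, 0, 0], [0, 0, 4], 8.8],
    [[0, 0, 0], [0, 0, 4], 8.8],
    [[0, 0, 0], [0, 0, 4], 8.8],
    [[6.7, 0, 0], [0, 0, 4], 7.4],
    [[6.7, 0, 0], [0, 0, 0], 7.4],
    [[6.7, 0, 0], [0, 0, 0], 7.4],
    [[6.7, 0, 0], [0, 0, 0], 7.4],
    [[6.7, 0, 0], [0, 0, 0], 7.4],
    [[6.7, 0, 0], [0, 0, 0], 7.4],
    [[6.7, 0, 0], [0, 0, 0], 7.4],
    [[6.7, 0, 0], [0, 0, 0], 7.4],
    [[6.6, 0, 0], [0, 0, 0], 7.4],
  ],
)

```text
clock: 1.1
tool_pos: [0.3222, 0.5585, 0.2493]
eef_rot: [0.436, 0.557, -0.436, 0.557]
contact_force: [-0.0, -0.5, -0.2]
opening: 0.837
```

```bash
python3 -c "
from h import *
plan([.5069,-.125,.15],14.16)"
```

```text
turn [-0.31  0.04  0.04] shift after [ 9.93  1.19 70.79] before [ 9.97  1.58 70.78]
turn [ 1.7969e+02  7.0000e-02 -6.0000e-02] shift after [  9.93  -1.19 -70.79] before [ 9.97  1.58 70.78]
clock 1.1 pos [0.3222 0.5585 0.2493] axes y [ 0.971  0.239 -0.001] z [ 0.239 -0.971  0.001] F [-0.  -0.5 -0.2] open 0.8373807437175849 q7 -0.81
```

Call:
drive_tool(
  deltas=[
    [[0, 0, 0], [0, 0.1, 3.6], 7.4],
    [[0, 0, 0], [0, 0.1, 3.6], 7.4],
    [[0, 0, 0], [0, 0.1, 3.6], 7.4],
    [[0, 0, 0], [0, 0.1, 3.6], 7.4],
    [[0, 0, 0], [0, 0.1, 3.6], 7.4],
    [[0, 0, 0], [0, 0.1, 3.6], 7.4],
    [[0, 0, 0], [0, 0.1, 3.6], 7.4],
    [[0, 0, 0], [0, 0.1, 3.6], 7.4],
    [[0, 0, 0], [0, 0.1, 3.6], 7.4],
    [[0, 0, 0], [0, 0.1, 3.6], 7.4],
  ],
)

```text
clock: 1.93
tool_pos: [0.4202, 0.2105, 0.2496]
eef_rot: [0.434, 0.558, -0.435, 0.558]
contact_force: [-0.1, -0.6, 0.5]
opening: 0.84
```

Call:
drive_tool(
  deltas=[
    [[0, 0, 0], [0, 0, 3.6], 7.4],
    [[0, 0, 0], [0, 0, 3.6], 7.4],
    [[0, 0, 0], [0, 0, 3.6], 7.4],
    [[0, 0, 0], [0, 0, 3.6], 7.4],
    [[0, 0, 0], [0, 0, 3.6], 7.4],
    [[0, 0, 0], [0, 0, 3.6], 7.4],
    [[0, 0, 0], [0, 0, 3.6], 7.4],
    [[0, 0, 0], [0, 0, 3.6], 7.4],
    [[0, 0, 0], [0, 0, 3.0], 7.4],
    [[0, 0, 0], [0, 0, 2], 7.4],
    [[0, 0, 0], [0, 0, 0], 7.4],
  ],
)

```text
clock: 2.85
tool_pos: [0.5033, -0.1213, 0.2495]
eef_rot: [0.436, 0.555, -0.437, 0.557]
contact_force: [0.5, -0.8, 0.5]
opening: 0.841
```

```bash
python3 -c "
from h import *
plan([.5069,-.125,.054],14.16)
S=snap('side','side1');crop('side1',280,130,480,330,3,'c3')"
```

```text
turn [-0.45  0.19  0.01] shift after [19.55  0.25  0.45] before [19.55  0.26  0.38]
turn [ 1.7955e+02  1.0000e-02 -2.9000e-01] shift after [19.55 -0.25 -0.45] before [19.55  0.26  0.38]
clock 2.85 pos [ 0.5033 -0.1213  0.2495] axes y [ 0.971  0.237 -0.   ] z [ 0.237 -0.971  0.003] F [ 0.5 -0.8  0.5] open 0.8413696815321355 q7 0.38
```

Call:
drive_tool(
  deltas=[
    [[0, 0, 0], [3, 0.2, 0.4], 7.4],
    [[0, 0, 0], [3, 0, 0], 7.4],
    [[0, 0, 0], [2, 0, 0], 7.4],
    [[0, 0, 0], [2, 0, 0], 7.4],
    [[0, 0, 0], [1.5, 0, 0], 7.4],
    [[0, 0, 0], [0, 0, 0], 7.4],
    [[0, 0, 0], [0, 0, 0], 7.4],
  ],
)

```text
clock: 3.48
tool_pos: [0.5054, -0.1172, 0.1343]
eef_rot: [0.434, 0.559, -0.434, 0.557]
contact_force: [-0.9, 0.4, -0.0]
opening: 0.839
```

```bash
python3 -c "
from h import *
plan([.5069,-.125,.054],14.16)
S=snap('side','side2');crop('side2',280,130,480,330,3,'c3')"
```

```text
turn [ 0.13 -0.1   0.1 ] shift after [ 8.03 -0.04  0.79] before [ 8.03 -0.03  0.81]
turn [-1.7987e+02 -1.5000e-01 -1.6000e-01] shift after [ 8.03  0.04 -0.79] before [ 8.03 -0.03  0.81]
clock 3.4833 pos [ 0.5054 -0.1172  0.1343] axes y [ 0.969  0.247 -0.002] z [ 0.247 -0.969 -0.002] F [-0.9  0.4 -0. ] open 0.838610485834157 q7 0.37
```

View pics/c3.png

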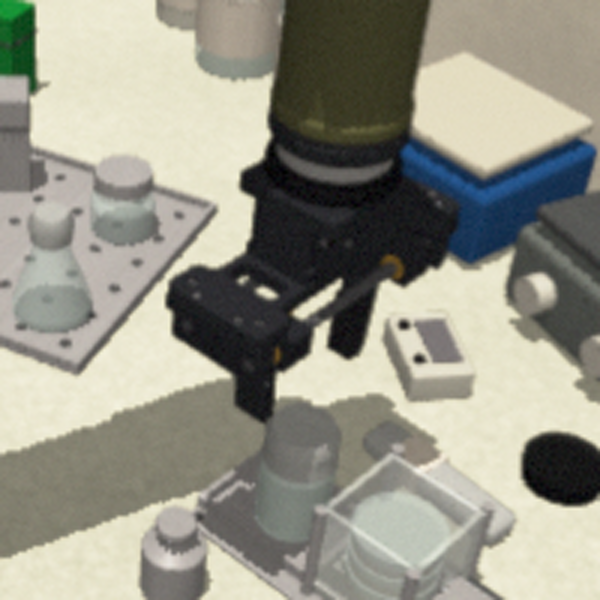

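The side crop shows the gripper above the jar with the fingers straddling it. The jar cap is at about crop (303,430), and the weight and magazine are clear. Going down.

Call:
drive_tool(
  deltas=[
    [[0, 0, 0], [1, 0, 0.4], 7.4],
    [[0, 0, 0], [1, 0, 0.4], 7.4],
    [[0, 0, 0], [1.5, 0, 0], 7.4],
    [[0, 0, 0], [1.5, 0, 0], 7.4],
    [[0, 0, 0], [1.5, 0, 0], 7.4],
    [[0, 0, 0], [1.5, 0, 0], 7.4],
    [[0, 0, 0], [0, 0, 0], 7.4],
    [[0, 0, 0], [0, 0, 0], 7.4],
  ],
)

```text
clock: 4.2
tool_pos: [0.5075, -0.1269, 0.0541]
eef_rot: [0.434, 0.558, -0.435, 0.557]
contact_force: [1.0, 0.1, 0.6]
opening: 0.84
```

```bash
python3 -c "
from h import *
plan([.5069,-.125,.054],14.16)"
```

```text
turn [-0.01 -0.03  0.07] shift after [ 0.01 -0.01 -0.2 ] before [ 0.01 -0.01 -0.2 ]
turn [1.7999e+02 1.1000e-01 4.0000e-02] shift after [0.01 0.01 0.2 ] before [ 0.01 -0.01 -0.2 ]
clock 4.2 pos [ 0.5075 -0.1269  0.0541] axes y [ 0.97   0.244 -0.001] z [ 0.244 -0.97  -0.   ] F [1.  0.1 0.6] open 0.8402041232523718 q7 0.38
```

Call:
drive_tool(
  deltas=[
    [[0, 0, 0], [0, 0, -0.1], 6],
    [[0, 0, 0], [0, 0, 0], 5.4],
    [[0, 0, 0], [0, 0, 0], 4],
    [[0, 0, 0], [0, 0, 0], 4],
    [[0, 0, 0], [0, 0, 0], 4],
    [[0, 0, 0], [0, 0, 0], 4],
    [[0, 0, 0], [0, 0, 0], 4],
    [[0, 0, 0], [0, 0, 0], 4],
  ],
  force=25,
)

```text
clock: 4.87
tool_pos: [0.5085, -0.1257, 0.0554]
eef_rot: [0.435, 0.557, -0.434, 0.558]
contact_force: [1.0, 1.3, 5.5]
opening: 0.559
```

Call:
drive_tool(
  deltas=[
    [[0, 0, 0], [-0.5, 0, 0], 4],
    [[0, 0, 0], [-0.5, 0, 0], 4],
    [[0, 0, 0], [-0.5, 0, 0], 4],
    [[0, 0, 0], [-0.5, 0, 0], 4],
    [[0, 0, 0], [0, 0, 0], 4],
    [[0, 0, 0], [0, 0, 0], 4],
  ],
)

```text
clock: 5.37
tool_pos: [0.5078, -0.1257, 0.075]
eef_rot: [0.435, 0.558, -0.434, 0.558]
contact_force: [-0.5, -0.0, -1.5]
opening: 0.559
```

Call:
drive_tool(
  deltas=[
    [[0, 0, 0], [-1.5, 0, 0], 4],
    [[0, 0, 0], [-3, 0, 0], 4],
    [[0, 0, 0], [-3, 0, 0], 4],
    [[0, 0, 0], [-3, 0, 0], 4],
    [[0, 0, 0], [-1.5, 0, 0], 4],
    [[0, 0, 0], [0, 0, -1], 4],
    [[0, 0, 0], [0, 0, -2], 4],
    [[0, 0, 0], [0, 0, -3], 4],
    [[0, 0, 0], [0, 0, -3], 4],
    [[0, 0, 0], [0, 0, -3], 4],
    [[0, 0, 0], [0, 0, -3], 4],
    [[0, 0, 0], [0, 0, -3], 4],
  ],
)

```text
clock: 6.37
tool_pos: [0.4616, 0.0507, 0.1933]
eef_rot: [0.434, 0.559, -0.435, 0.557]
contact_force: [-0.1, 0.4, -1.4]
opening: 0.56
```

Call:
drive_tool(
  deltas=[
    [[0, 0, 0], [0, 0, -3], 4],
    [[0, 0, 0], [0, 0, -3], 4],
    [[0, 0, 0], [0, 0, -3], 4],
    [[0, 0, 0], [0, 0, -3], 4],
    [[-4, 0, 0], [0, 0, -2], 4],
    [[-7, 0, 0], [0, 0, -1], 4],
    [[-7, 0, 0], [0, 0, 0], 4],
    [[-7, 0, 0], [0, 0, 0], 4],
    [[-7, 0, 0], [0, 0, 0], 4],
    [[-7, 0, 0], [0, 0, 0], 4],
    [[-7, 0, 0], [0, 0, 0], 4],
    [[-4, 0, 0], [0, 0, 0], 4],
  ],
)

```text
clock: 7.37
tool_pos: [0.4245, 0.1943, 0.1933]
eef_rot: [0.155, 0.691, -0.156, 0.689]
contact_force: [-0.8, -1.0, -1.6]
opening: 0.562
```

Call:
drive_tool(
  deltas=[
    [[-4, 0, 0], [0, 0, 0], 4],
    [[-2, 0, 0], [0, 0, 0], 4],
    [[0, 0, 0], [0, 0, 0], 4],
  ],
)

```text
clock: 7.62
tool_pos: [0.425, 0.1941, 0.1937]
eef_rot: [0.121, 0.697, -0.122, 0.696]
contact_force: [-0.7, -0.2, -1.5]
opening: 0.564
```

```bash
python3 -c "
from h import *
plan([.419,.262,.058],70)"
```

```text
turn [ 0.23 -0.13  0.07] shift after [13.57  6.17 -2.89] before [13.57  6.2  -2.84]
turn [-1.7977e+02 -1.1000e-01 -2.0000e-01] shift after [13.57 -6.17  2.89] before [13.57  6.2  -2.84]
clock 7.6167 pos [0.425  0.1941 0.1937] axes y [ 0.338  0.941 -0.001] z [ 0.941 -0.338 -0.002] F [-0.7 -0.2 -1.5] open 0.5639622081481283 q7 0.45
```

Call:
drive_tool(
  deltas=[
    [[0, 0, 0], [0, 1.5, -0.7], 4],
    [[0, 0, 0], [0, 1.6, -0.7], 4],
    [[0, 0, 0], [0, 1.6, -0.7], 4],
    [[0, 0, 0], [0, 1.5, -0.7], 4],
    [[0, 0, 0], [1, 0, 0], 4],
    [[0, 0, 0], [2, 0, 0], 4],
    [[0, 0, 0], [2, 0, 0], 4],
    [[0, 0, 0], [2, 0, 0], 4],
    [[0, 0, 0], [2, 0, 0], 4],
    [[0, 0, 0], [1, 0, 0], 4],
    [[0, 0, 0], [0, 0, 0], 4],
    [[0, 0, 0], [0, 0, 0], 4],
  ],
)

```text
clock: 8.62
tool_pos: [0.4205, 0.2619, 0.0945]
eef_rot: [0.122, 0.697, -0.122, 0.696]
contact_force: [0.6, 0.3, -1.0]
opening: 0.562
```

```bash
python3 -c "
from h import *
plan([.419,.262,.057],70)
S=snap('side','side3');crop('side3',180,80,380,280,3,'c4')"
```

```text
turn [ 0.16 -0.04  0.05] shift after [ 3.75 -0.04 -0.14] before [ 3.75 -0.04 -0.14]
turn [-1.7984e+02 -8.0000e-02 -6.0000e-02] shift after [3.75 0.04 0.14] before [ 3.75 -0.04 -0.14]
clock 8.6167 pos [0.4205 0.2619 0.0945] axes y [ 0.339  0.941 -0.001] z [ 0.941 -0.339 -0.001] F [ 0.6  0.3 -1. ] open 0.5621946433889591 q7 0.31
```

View pics/c4.png

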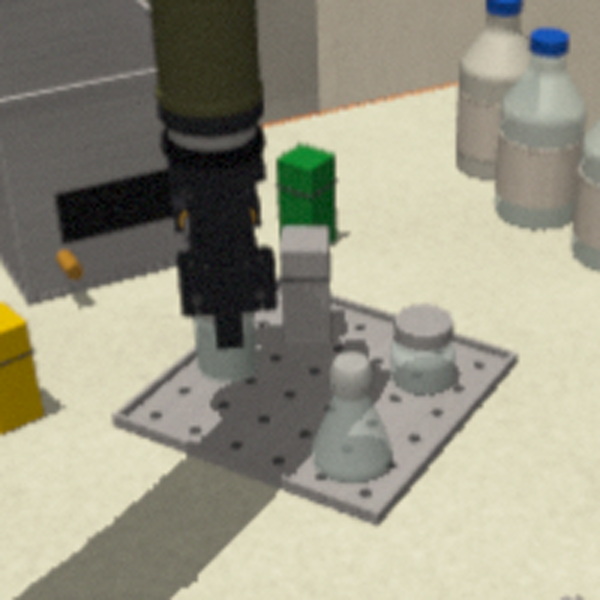

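The jar is held upright over the free part of the tray at crop (226,345), clear of the canister at (305,290). Lowering the last few centimetres.

Call:
drive_tool(
  deltas=[
    [[0, 0, 0], [1.2, 0, 0], 4],
    [[0, 0, 0], [1, 0, 0], 4],
    [[0, 0, 0], [0.8, 0, 0], 4],
    [[0, 0, 0], [0.4, 0, 0], 4],
    [[0, 0, 0], [0.2, 0, 0], 4],
    [[0, 0, 0], [0, 0, 0], 4],
    [[0, 0, 0], [0.1, 0, 0], 4],
    [[0, 0, 0], [0, 0, 0], 4],
    [[0, 0, 0], [0, 0, 0], 4],
  ],
)

```text
clock: 9.42
tool_pos: [0.4211, 0.262, 0.058]
eef_rot: [0.122, 0.696, -0.122, 0.697]
contact_force: [-0.2, -0.5, -0.7]
opening: 0.561
```

Call:
drive_tool(
  deltas=[
    [[0, 0, 0], [0.1, 0, 0], 4],
    [[0, 0, 0], [0.1, 0, 0], 4],
    [[0, 0, 0], [0, 0, 0], 4],
    [[0, 0, 0], [0, 0, 0], 4],
  ],
)

```text
clock: 9.75
tool_pos: [0.4209, 0.2619, 0.0557]
eef_rot: [0.122, 0.697, -0.122, 0.697]
contact_force: [0.3, 0.2, -1.5]
opening: 0.564
```

Call:
drive_tool(
  deltas=[
    [[0, 0, 0], [0.1, 0, 0], 4],
    [[0, 0, 0], [0, 0, 0], 4],
    [[0, 0, 0], [0, 0, 0], 4],
  ],
)

```text
clock: 10.0
tool_pos: [0.4209, 0.2619, 0.0554]
eef_rot: [0.122, 0.696, -0.122, 0.697]
contact_force: [-0.9, -0.9, 6.3]
opening: 0.562
```

Contact (+6 N upward). Releasing gently and lifting.

Call:
drive_tool(
  deltas=[
    [[0, 0, 0], [0, 0, 0], 5.2],
    [[0, 0, 0], [0, 0, 0], 5.6],
    [[0, 0, 0], [0, 0, 0], 6.2],
    [[0, 0, 0], [0, 0, 0], 6.8],
    [[0, 0, 0], [0, 0, 0], 6.8],
    [[0, 0, 0], [-1, 0, 0], 6.8],
    [[0, 0, 0], [-2, 0, 0], 6.8],
    [[0, 0, 0], [-3, 0, 0], 6.8],
    [[0, 0, 0], [-4, 0, 0], 6.8],
    [[0, 0, 0], [-4, 0, 0], 6.8],
    [[0, 0, 0], [-2, 0, 0], 6.8],
  ],
)

```text
clock: 10.92
tool_pos: [0.4219, 0.2626, 0.2193]
eef_rot: [0.123, 0.695, -0.12, 0.698]
contact_force: [0.7, -0.4, -0.5]
opening: 0.77
```

```bash
python3 -c "
from h import *
O=np.array([.5240,-.2042]);u=np.array([-.2446,.9696])
for x in(-.144-.06,-.144-.009):print(O+x*u)
p=O-.204*u
plan([p[0],p[1],.2],14.16)"
```

```text
[ 0.5738984 -0.4019984]
[ 0.5614238 -0.3525488]
turn [ 5.6e+01  3.0e-02 -3.3e-01] shift after [ 1.93 -1.52 68.16] before [  1.78 -57.37  36.85]
turn [-1.24e+02  3.90e-01  4.00e-02] shift after [  1.93   1.52 -68.16] before [  1.78 -57.37  36.85]
clock 10.9167 pos [0.4219 0.2626 0.2193] axes y [0.339 0.941 0.005] z [ 0.941 -0.339  0.003] F [ 0.7 -0.4 -0.5] open 0.7702502756344823 q7 0.36
```

Call:
drive_tool(
  deltas=[
    [[7, 0, 0], [0, 0, 0], 4],
    [[7, 0, 0], [0, 0, 0], 2],
    [[7, 0, 0], [0, 0, 0], 0],
    [[7, 0, 0], [0, 0, 0], 0],
    [[7, 0, 0], [0, 0, 0], 0],
    [[7, 0, 0], [0, 0, 0], 0],
    [[7, 0, 0], [0, 0, 0], 0],
    [[7, 0, 0], [0, 0, 0], 0],
    [[0, 0, 0], [0, 0, 2], 0],
    [[0, 0, 0], [0, 0, 3.5], 0],
    [[0, 0, 0], [0, 0, 3.5], 0],
    [[0, 0, 0], [0, 0, 3.5], 0],
  ],
)

```text
clock: 11.92
tool_pos: [0.4513, 0.1397, 0.2153]
eef_rot: [0.434, 0.558, -0.434, 0.558]
contact_force: [0.6, -0.7, 0.1]
opening: 0.007
```

Call:
drive_tool(
  deltas=[
    [[0, 0, 0], [0, 0, 3.5], 0],
    [[0, 0, 0], [0, 0, 3.5], 0],
    [[0, 0, 0], [0, 0, 3.5], 0],
    [[0, 0, 0], [0, 0, 3.5], 0],
    [[0, 0, 0], [0, 0, 3.5], 0],
    [[0, 0, 0], [0, 0, 3.5], 0],
    [[0, 0, 0], [0, 0, 3.5], 0],
    [[0, 0, 0], [0, 0, 3.5], 0],
    [[0, 0, 0], [0, 0, 3.5], 0],
    [[0, 0, 0], [0, 0, 3.5], 0],
    [[0, 0, 0], [0, 0, 3.5], 0],
    [[0, 0, 0], [0, 0, 3.5], 0],
  ],
)

```text
clock: 12.92
tool_pos: [0.554, -0.2681, 0.2154]
eef_rot: [0.435, 0.558, -0.434, 0.558]
contact_force: [0.3, 0.7, -0.5]
opening: 0.006
```

Call:
drive_tool(
  deltas=[
    [[0, 0, 0], [0, -0.5, 3.5], 0],
    [[0, 0, 0], [0, -0.5, 3.5], 0],
    [[0, 0, 0], [0, -0.5, 3], 0],
    [[0, 0, 0], [0, 0, 2], 0],
    [[0, 0, 0], [0, 0, 0], 0],
    [[0, 0, 0], [0, 0, 0], 0],
  ],
)

```text
clock: 13.42
tool_pos: [0.5684, -0.3873, 0.2148]
eef_rot: [0.435, 0.558, -0.435, 0.557]
contact_force: [0.3, 0.3, -0.3]
opening: 0.009
```

```bash
python3 -c "
from h import *
plan([.5739,-.402,.060],14.16)
snap('top','top4')
crop('top4',160,150,310,300,2,'a');crop('top4',350,130,500,280,2,'b')
cv2.imwrite('pics/c5.png',np.hstack([cv2.imread('pics/a.png'),cv2.imread('pics/b.png')]))"
```

```text
turn [-0.11 -0.03  0.01] shift after [15.48  0.17  1.56] before [15.48  0.18  1.57]
turn [1.7989e+02 2.0000e-02 5.0000e-02] shift after [15.48 -0.17 -1.56] before [15.48  0.18  1.57]
clock 13.4167 pos [ 0.5684 -0.3873  0.2148] axes y [ 0.97   0.243 -0.   ] z [ 0.243 -0.97  -0.001] F [ 0.3  0.3 -0.3] open 0.008741714448024449 q7 0.74
```

View pics/c5.png

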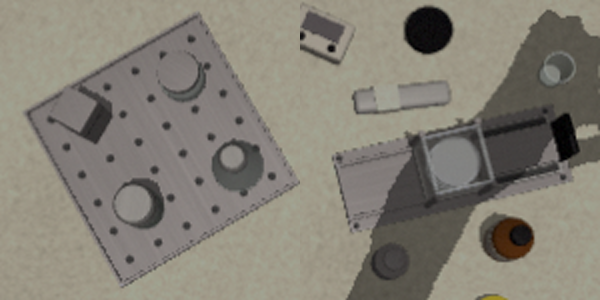

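The jar stands upright on the tray (crop 135,203) beside the canister, the landing is empty, and the other objects have not moved. Next I lower the closed gripper behind the handle.

Call:
drive_tool(
  deltas=[
    [[0, 0, 0], [0, 0.1, 1.6], 0],
    [[0, 0, 0], [2, 0.1, 0], 0],
    [[0, 0, 0], [3, 0, 0], 0],
    [[0, 0, 0], [3, 0, 0], 0],
    [[0, 0, 0], [3, 0, 0], 0],
    [[0, 0, 0], [2.5, 0, 0], 0],
    [[0, 0, 0], [1.8, 0, 0], 0],
    [[0, 0, 0], [0, 0, 0], 0],
    [[0, 0, 0], [0, 0, 0], 0],
  ],
)

```text
clock: 14.22
tool_pos: [0.5751, -0.3992, 0.0614]
eef_rot: [0.434, 0.559, -0.434, 0.557]
contact_force: [0.0, -0.6, 0.4]
opening: 0.005
```

Call:
drive_tool(
  deltas=[
    [[0, 0, 0], [0, 0, -1], 0],
    [[0, 0, 0], [0, 0, -1], 0],
    [[0, 0, 0], [0, 0, -1], 0],
    [[0, 0, 0], [0, 0, -0.5], 0],
    [[0, 0, 0], [0, 0, 0], 0],
    [[0, 0, 0], [0, 0, 0], 0],
  ],
)

```text
clock: 14.72
tool_pos: [0.5675, -0.3677, 0.0632]
eef_rot: [0.434, 0.557, -0.434, 0.559]
contact_force: [-0.2, -0.9, 0.1]
opening: 0.003
```

```bash
python3 -c "
from h import *
plan([.5614,-.3525,.060],14.16)
snap('side','side5');crop('side5',380,230,580,400,3,'c6')"
```

```text
turn [ 0.06  0.09 -0.1 ] shift after [ 0.32 -0.22 -1.62] before [ 0.31 -0.21 -1.63]
turn [-1.7994e+02  1.5000e-01  1.4000e-01] shift after [0.32 0.22 1.62] before [ 0.31 -0.21 -1.63]
clock 14.7167 pos [ 0.5675 -0.3677  0.0632] axes y [0.969 0.246 0.002] z [ 0.246 -0.969  0.002] F [-0.2 -0.9  0.1] open 0.0031641989360800967 q7 0.71
```

View pics/c6.png

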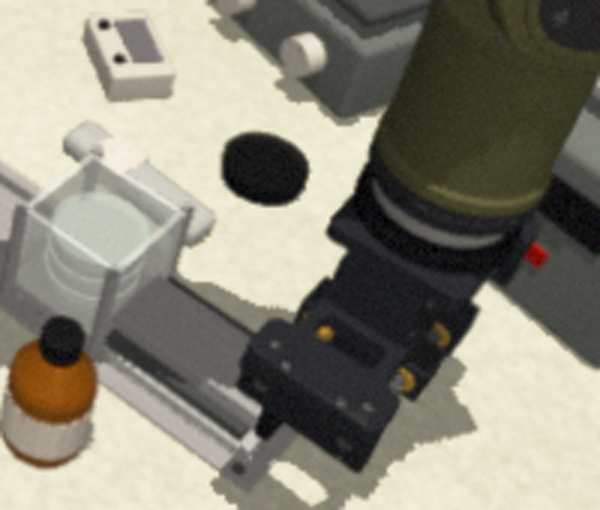

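The closed gripper is just behind the handle (handle edge at crop about (265,415)), above and clear of the bottle. Starting the push.

Call:
drive_tool(
  deltas=[
    [[0, 0, 0], [0, -0.2, -0.6], 0],
    [[0, 0, 0], [0, 0, -0.6], 0],
    [[0, 0, 0], [0, 0, -0.6], 0],
    [[0, 0, 0], [0, 0, -0.6], 0],
    [[0, 0, 0], [0, 0, -0.6], 0],
    [[0, 0, 0], [0, 0, -0.6], 0],
    [[0, 0, 0], [0, 0, -0.6], 0],
  ],
)

```text
clock: 15.35
tool_pos: [0.5542, -0.33, 0.0618]
eef_rot: [0.434, 0.556, -0.436, 0.559]
contact_force: [1.0, -7.9, -3.2]
opening: 0.005
```

Call:
drive_tool(
  deltas=[
    [[0, 0, 0], [0, 0, -0.6], 0],
    [[0, 0, 0], [0, 0, -0.6], 0],
    [[0, 0, 0], [0, 0, -0.6], 0],
    [[0, 0, 0], [0, 0, -0.6], 0],
    [[0, 0, 0], [0, 0, -0.6], 0],
  ],
)

```text
clock: 15.77
tool_pos: [0.5472, -0.302, 0.0619]
eef_rot: [0.434, 0.555, -0.436, 0.559]
contact_force: [2.1, -10.7, -5.2]
opening: 0.004
```

```bash
python3 -c "
from h import *
O=np.array([.5240,-.2042]);u=np.array([-.2446,.9696])
p=O-.081*u
plan([p[0],p[1],.060],14.16);print((r.get_state()['tool_pos'][:2]-O)@u)"
```

```text
turn [-0.12  0.37 -0.06] shift after [ 0.19  0.14 -1.95] before [ 0.17  0.14 -1.96]
turn [ 1.7988e+02 -1.0000e-01 -5.9000e-01] shift after [ 0.19 -0.14  1.95] before [ 0.17  0.14 -1.96]
clock 15.7667 pos [ 0.5472 -0.302   0.0619] axes y [0.97  0.243 0.001] z [ 0.243 -0.97   0.007] F [  2.1 -10.7  -5.2] open 0.003617158620487052 q7 0.64
-0.10054549965116089
```

Call:
drive_tool(
  deltas=[
    [[0, 0, 0], [0, 0.1, -0.5], 0],
    [[0, 0, 0], [0, 0, -0.5], 0],
    [[0, 0, 0], [0, 0, -0.5], 0],
    [[0, 0, 0], [0, 0, 0], 0],
  ],
)

```text
clock: 16.1
tool_pos: [0.5434, -0.2868, 0.0618]
eef_rot: [0.434, 0.556, -0.436, 0.559]
contact_force: [-0.3, -7.9, -3.1]
opening: 0.006
```

Call:
drive_tool(
  deltas=[
    [[0, 0, 0], [0, 0, -0.4], 0],
    [[0, 0, 0], [0, 0, 0], 0],
  ],
)

```text
clock: 16.27
tool_pos: [0.543, -0.2853, 0.0619]
eef_rot: [0.434, 0.555, -0.437, 0.56]
contact_force: [1.1, -12.1, -5.3]
opening: 0.004
```

Call:
drive_tool(
  deltas=[
    [[0, 0, 0], [0, 0, -0.3], 0],
    [[0, 0, 0], [0, 0, 0], 0],
  ],
)

```text
clock: 16.43
tool_pos: [0.543, -0.2852, 0.062]
eef_rot: [0.433, 0.553, -0.438, 0.561]
contact_force: [2.3, -16.9, -8.7]
opening: 0.004
```

Call:
drive_tool(
  deltas=[
    [[0, 0, 0], [0, 0, -0.4], 0],
    [[0, 0, 0], [0, 0, 0], 0],
    [[0, 0, 0], [0, 0, 0], 0],
  ],
)

```text
clock: 16.68
tool_pos: [0.543, -0.2852, 0.0622]
eef_rot: [0.433, 0.55, -0.44, 0.562]
contact_force: [5.0, -23.6, -12.3]
opening: 0.004
```

```bash
python3 -c "
from h import *
snap('top','top6');crop('top6',350,140,510,260,4,'c7')"
```

```text
(no output)
```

View pics/c7.png

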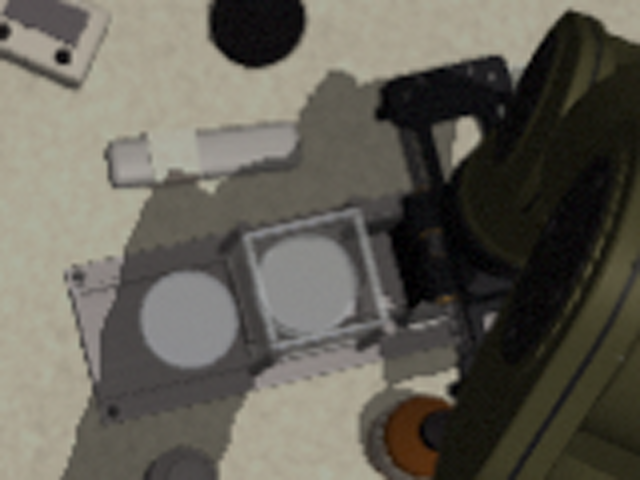

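The stop is reached: the tool stalls at one position while the force climbs to 24 N. One dish is out on the landing at crop (190,318) and the rest are still in the magazine. Backing off now, moving faster as I go, until I'm clear behind the rest position.

Call:
drive_tool(
  deltas=[
    [[0, 0, 0], [0, 0, 1], 0],
    [[0, 0, 0], [0, 0, 1], 0],
    [[0, 0, 0], [0, 0, 1], 0],
    [[0, 0, 0], [0, 0, 1.2], 0],
    [[0, 0, 0], [0, 0, 1.2], 0],
    [[0, 0, 0], [0, 0, 1.2], 0],
    [[0, 0, 0], [0, 0, 1.2], 0],
    [[0, 0, 0], [0, 0, 1.2], 0],
    [[0, 0, 0], [0, 0, 1.2], 0],
    [[0, 0, 0], [0, 0, 1.5], 0],
    [[0, 0, 0], [0, 0, 1.5], 0],
    [[0, 0, 0], [0, 0, 1.5], 0],
  ],
)

```text
clock: 17.73
tool_pos: [0.5776, -0.4147, 0.0614]
eef_rot: [0.435, 0.558, -0.434, 0.558]
contact_force: [-0.4, -0.1, 0.6]
opening: 0.008
```

Call:
drive_tool(
  deltas=[
    [[0, 0, 0], [0, 0, 1], 0],
    [[0, 0, 0], [-2, 0, 0], 0],
    [[0, 0, 0], [-3, 0, 0], 0],
    [[0, 0, 0], [-3, 0, 0], 0],
    [[0, 0, 0], [-3, 0, 0], 0],
    [[0, 0, 0], [-3, 0, 0], 0],
    [[0, 0, 0], [0, 0, 3], 0],
    [[0, 0, 0], [0, 0, 3], 0],
    [[0, 0, 0], [0, 0, 0], 0],
    [[0, 0, 0], [0, 0, 0], 0],
    [[0, 0, 0], [0, 0, 0], 0],
  ],
)

```text
clock: 18.65
tool_pos: [0.5946, -0.4815, 0.2007]
eef_rot: [0.435, 0.559, -0.434, 0.557]
contact_force: [0.4, 1.6, -0.3]
opening: 0.006
```

```bash
python3 -c "
from h import *
print(r.get_state()['contact_force'])
snap('top','top7');snap('side','side7')
crop('top7',160,130,500,300,2,'a');crop('side7',200,130,540,400,2,'b')
cv2.imwrite('pics/c8.png',cv2.resize(np.vstack([cv2.imread('pics/a.png')[:, :],cv2.imread('pics/b.png')])[:, :],None,fx=.68,fy=.68,interpolation=cv2.INTER_AREA))"
```

```text
[ 0.42565281  1.62224276 -0.34269937]
```

View pics/c8.png

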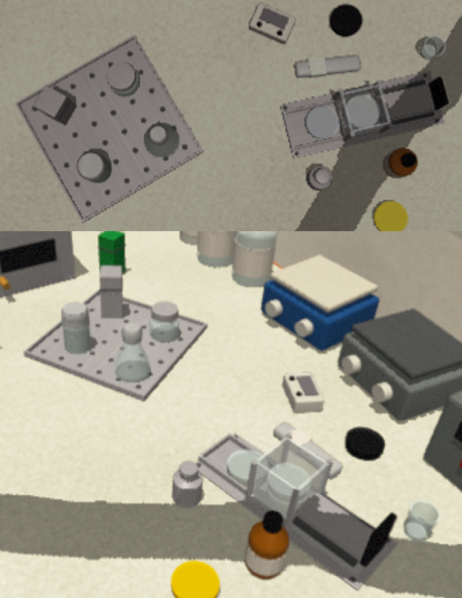

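All looks right: one dish on the landing, the handle out, and the jar and canister both upright on the tray. One last close check that the dish is flat and the slide is fully out.

```bash
python3 -c "
from h import *
for t in('0','7'):
    g=cv2.imread(f'pics/top{t}.png').max(2)[180:215,470:500]; y,x=np.where(g<25); print(len(x),x.mean(),y.mean())
crop('top7',360,175,500,250,4,'a');crop('side7',330,250,470,350,4,'b')
cv2.imwrite('pics/c9.png',cv2.resize(np.vstack([cv2.imread('pics/a.png'),cv2.imread('pics/b.png')]),None,fx=.85,fy=.85))"
```

```text
191 12.073298429319372 18.23560209424084
201 11.890547263681592 18.223880597014926
```

View pics/c9.png

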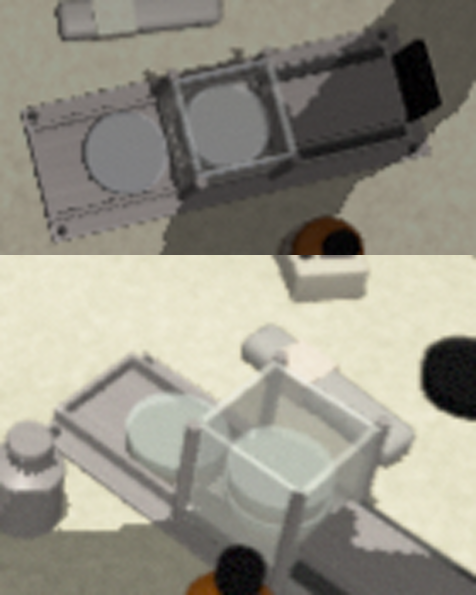

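```bash
python3 -c "
from h import *
O=np.array([.5240,-.2042]);u=np.array([-.2446,.9696]);v=np.array([-u[1],u[0]])
W=lambda x,y,z:np.r_[O+x*u+y*v,z]
d=px2w(load('top7'),[(397.4,219.7)],.020)[0,:2]-O;x,y=d@u,d@v;print(x,y)
a=np.linspace(0,6.283,12,endpoint=False)
P=[W(x+.03*np.cos(t),y+.03*np.sin(t),.020) for t in a]
# predicted flat-dish top ellipse, in crop pixels of the side view (c9 lower half)
q=(proj(load('side7'),P)-[330,250])*3.4+[0,255];print(q.min(0),q.max(0))
"
```

```text
0.06553160011837177 -6.249227840677785e-05
[126.76028214 395.50043952] [228.77007578 470.29621899]
```

The dish sits close to the magazine wall, so I'll use the last view to test flat against tilted with an overlay.

```bash
python3 -c "
from h import *
O=np.array([.5240,-.2042]);u=np.array([-.2446,.9696]);v=np.array([-u[1],u[0]])
W=lambda x,y,z:np.r_[O+x*u+y*v,z]
a=np.linspace(0,6.283,60)
def ring(x,h,th): # top/bottom ring of dish, tilted by th with front bottom edge at floor
    return [W(x+.03*np.cos(t)*np.cos(th)+h*np.sin(th),.03*np.sin(t),.004+.03*np.sin(th)*(1-np.cos(t))+h*np.cos(th)) for t in a]
T=load('top7');S=load('side7');out=[]
for s,fn,x0,y0 in((S,'side7',352,258),(T,'top7',372,192)):
    im=cv2.resize(cv2.imread(f'pics/{fn}.png')[y0:y0+50,x0:x0+50],None,fx=8,fy=8,interpolation=cv2.INTER_CUBIC)
    # find x such that the top view centre agrees, per hypothesis
    for th,c in((0,(0,160,0)),(np.radians(9.6),(0,0,255))):
        xs=np.linspace(.05,.085,71); b=min(xs,key=lambda x:np.linalg.norm(proj(T,ring(x,.016,th)).mean(0)-[397.4,219.7])); print(th,b)
        for h in(.016,0):
            p=((proj(s,ring(b,h,th))-[x0,y0]+.5)*8).astype(int); cv2.polylines(im,[p],True,c,1)
    out.append(im)
cv2.imwrite('pics/c10.png',np.hstack(out))"
```

```text
0 0.065
0.16755160819145562 0.063
0 0.065
0.16755160819145562 0.063
```

View pics/c10.png

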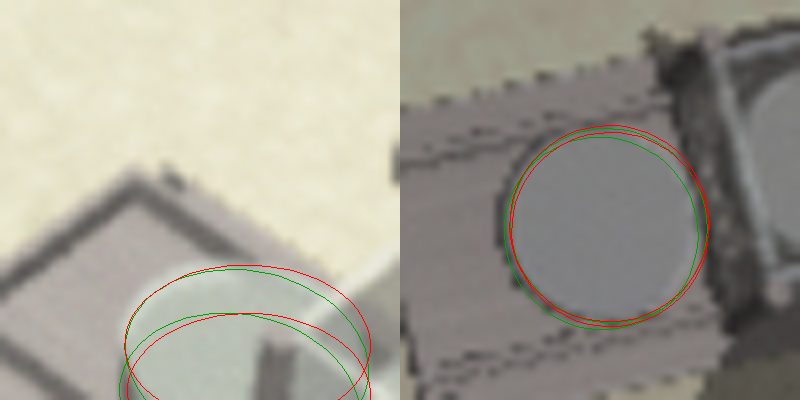

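```bash
python3 -c "
from h import *
from scipy.optimize import least_squares
a=cv2.imread('pics/side5.png').astype(int);b=cv2.imread('pics/side7.png').astype(int)
d=np.abs(cv2.GaussianBlur((b-a).astype(np.float32),(3,3),0)).max(2)
m=d[275:325,355:410]>12
for row in m: print(''.join('.#'[k] for k in row))
O=np.array([.5240,-.2042]);u=np.array([-.2446,.9696]);v=np.array([-u[1],u[0]])
t=np.linspace(0,6.283,400)
S=load('side7')
def up(x,y,th):
    P=np.r_[O,0]+np.outer(x+.03*np.cos(t)*np.cos(th)+.016*np.sin(th),np.r_[u,0])+np.outer(y+.03*np.sin(t),np.r_[v,0])+np.outer(.004+.03*np.sin(th)*(1-np.cos(t))+.016*np.cos(th),[0,0,1])
    q=proj(S,P); return [q[np.abs(q[:,0]-c)<.8][:,1].min(initial=999) for c in range(368,397,2)]
print('col ',list(range(368,397,2)))
print('flat',np.round(up(.067,0,0),1)); print('tilt',np.round(up(.065,0,.1676),1))
"
```

```text
Traceback (most recent call last):
TypeError: string indices must be integers, not 'numpy.bool'
```

```bash
python3 -c "
from h import *
a=cv2.imread('pics/side5.png').astype(int);b=cv2.imread('pics/side7.png').astype(int)
d=np.abs(cv2.GaussianBlur((b-a).astype(np.float32),(3,3),0)).max(2)
m=d[280:322,362:405]>10
for i,row in enumerate(m): print(280+i,''.join('.#'[int(k)] for k in row))
O=np.array([.5240,-.2042]);u=np.array([-.2446,.9696]);v=np.array([-u[1],u[0]])
t=np.linspace(0,6.283,400)
S=load('side7')
def up(x,y,th,h=.016):
    P=np.r_[O,0]+np.outer(x+.03*np.cos(t)*np.cos(th)+h*np.sin(th),np.r_[u,0])+np.outer(y+.03*np.sin(t),np.r_[v,0])+np.outer(.004+.03*np.sin(th)*(1-np.cos(t))+h*np.cos(th),[0,0,1])
    q=proj(S,P); f=lambda c,g,n:g(q[np.abs(q[:,0]-c)<.8][:,1],initial=n)
    return np.round([f(c,np.min,999) for c in range(368,400,2)]),np.round([f(c,np.max,0) for c in range(368,400,2)])
print('col ',list(range(368,400,2)))
for n,x,th in(('flat',.067,0),('tilt',.065,.1676)): print(n,'top',up(x,0,th)[0],'bottom',up(x,0,th,0)[1])
"
```

```text
280 ........................###................
281 .........................#.................
282 ...........................................
283 ..................................##.......
284 .........................##................
285 ..........................#.............#..
286 .................................#.........
287 ....................#...........#....#.....
288 ...............................##..........
289 ..............................##...........
290 ...............########....................
291 ............##############.................
292 ..........##################...............
293 ........#####################..............
294 .##....#######################...........##
295 .......########################........####
296 ..#...#########################......######
297 .....#############################...######
298 .....##############################.#######
299 .....##############################.#######
300 ......#############################.#######
301 .......#####################..#############
302 ....##.####################.....##.#####
[... 665 characters left out ...]
....######
317 ######################........###.....#####
318 ######################.......####......####
319 ######################........###........##
320 ######################....................#
321 ######################............##.......
col  [368, 370, 372, 374, 376, 378, 380, 382, 384, 386, 388, 390, 392, 394, 396, 398]
flat top [295. 293. 292. 291. 291. 291. 291. 291. 291. 291. 292. 293. 294. 296.
 298. 999.] bottom [313. 315. 316. 317. 318. 318. 319. 319. 319. 318. 318. 317. 316. 315.
 312.   0.]
tilt top [295. 293. 292. 291. 291. 290. 290. 290. 290. 290. 291. 291. 292. 294.
 295. 999.] bottom [311. 313. 314. 315. 316. 316. 316. 316. 316. 316. 316. 315. 314. 313.
 311.   0.]
```

```bash
python3 -c "
from plant import r
print(r.finish_job(), r.get_state()['clock'])"
```

```text
the job is handed in; nothing more can be done
the job is handed in; nothing more can be done
```

The job is done and handed in: the jar is on the tray with the canister, and one dish is on the landing. It took about 19 s of robot time.

- **Jar:** I took the foil-capped jar off the landing and set it upright in the free part of the tray, lowering until I felt contact and then releasing. It was still upright in the final pictures.
- **Slide:** I pushed the handle once, until the tool stalled at one position while the wrist force rose to about 26 N, then backed off. In the top view the handle is back within about 0.2 px of where it started.
- **Dishes:** One dish lies on the landing and the rest are still in the magazine. The gripper went nowhere near the dishes.
- **Everything else:** The other objects looked unmoved in the final pictures. The gripper was clear of everything when I handed in.

**Less certain:** The dish measured at about x = 0.065–0.067 m in the dispenser's frame, right beside the magazine wall, and the camera calibration is only good to about 2 mm. My overlay picture could not tell a flat dish from a tilted one. Comparing the dish's outline in the side pictures fitted a flat dish, by only 2–3 px. The dish also did not move when the slide went back.

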